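# Set a straightedge against two adjustable stops on a panel plate and weigh it down

## Task

Set up the yellow straightedge for scribing the next rail line: keeping it flat on the mounting plate, slide it gently up to the two red stops until its long edge bears lightly on both stop screws at once. Then stand the steel weight upright on the middle of the straightedge to hold it there, still touching both screws. Leave the other loose parts where they are.

Things in the scene. Friction and masses are not known exactly. Their poses are not given: they have to be found in the camera images.
- plate: Light grey steel mounting plate fixed on the bench, 460 (its x) x 720 (y) x 3 mm; origin at the centre of its underside, z up. Slotted ducts 40 mm wide and high run along all four edges; at x = 103 to 183, y = -180 to 190 mm stands a row of fixed contactors up to 95 mm high. Its top (3 mm above the origin) is else free from x = -190 to 100, y = -320 to 320 mm, but for the things below.
- stop_a: Adjustable stop on the plate: red block 24 (its x) x 22 (y) x 24 mm, with a steel screw along its x, axis 6 mm above the plate, whose 10 mm round head points to the straightedge (-x). How far the head's tip stands out of the block's face (x = -12 mm) is not measured: 6 to 26 mm, each stop its own. Over 8 N would shift the stop; 2 to 4 N is a good bearing. Origin: centre of its underside.
- stop_b: The second stop, the same, 150 to 210 mm from stop_a towards the plate's -y. Both face along the plate's -x; their screws are set differently, so that the straightedge will end up to 0.27 rad off the plate's y axis.
- straightedge: Loose flat yellow bar (hollow aluminium extrusion), 45 (its x) x 280 (y) x 10 mm, about 0.2 kg, lying askew (up to 0.2 rad) on the plate between robot and stops; sliding it takes 0.4 to 1.5 N, more if it is pressed down. Origin at the centre of its underside. Its edge with rule marks, x = +22.5 mm, faces the stops; the edge x = -22.5 mm faces the robot.
- weight: Loose steel holding-down weight standing on the plate to one side of the straightedge: dark cylinder 44 mm in diameter and 40 mm high, then a neck 16 mm thick up to 54 mm and a knob 28 mm thick up to 72 mm; 0.4 to 0.8 kg. Origin at the centre of its underside, z up its axis.
- spare_contactor: Loose black contactor with a white face, 75 x 45 x 83 mm, standing on the plate on the other side; not to be moved. Origin at the centre of its underside.
- spare_breaker: Loose white three-pole circuit breaker with a blue toggle, 54 x 85 x 71 mm, standing on the plate near its -x, +y corner; not to be moved. Origin at the centre of its underside.
- terminals: Loose block of grey terminals, 46 x 50 x 40 mm, standing on the plate near its -x, -y corner; not to be moved. Origin at the centre of its underside.
- screwdriver: Screwdriver lying on the bench to the left of the plate; not to be moved.
- tape_measure: Yellow and black tape measure, 70 x 70 x 38 mm, on the bench to the right of the plate; not to be moved.
- rail_offcut: 200 mm offcut of steel hat rail, 35 mm wide and 7.5 mm high, on the bench to the left of the plate; not to be moved.
- wire_reel: Red wire reel, 90 mm across and 55 mm high, standing on the bench to the right of the plate; not to be moved.
Things that resemble listed ones, but are neither listed nor needed, are in the scene too. Leave any orange or pink look-alike of the weight alone.

How it is judged:
By the outcome, as a careful person would: the job done as asked, in the order asked, and still so for the second after the job is handed in, with the robot touching nothing.
It also fails if it takes over 72 s, if anything falls off the work surface, if the arm or the gripper's body presses on something with over 40 N, if the wrist force passes 120 N, or if a joint passes its speed limit or range.

## Robot

A 6-joint arm with a two-finger parallel gripper is mounted at the origin on the work surface. World frame = base frame: x ahead of the robot, y to its left, z up, the work surface at z = 0. Lengths are in m, angles in rad, forces in N, time in s.
With the tool pointing down it reaches from about 0.425 to 0.95 m from the base axis. Payload 3.5 kg.
Tool frame: the origin (TCP) lies between the finger pads; the fingertips stand 25 mm ahead of it and the grasp point (between the pads) lies 6 mm ahead of it (ctrl.finger_overhang is the distance from the TCP to the fingertips, in m); x points along the fingers, y is the direction in which the jaws open and shut, and the axes are right-handed (so a half turn about x gives the same grasp; the last joint's range is limited). The gripper opens to 85 mm and grips with 20 to 120 N. Pads are 22 mm wide; open, the fingers measure 114 mm over their backs; the gripper's body (76 mm by 85 mm) begins 54 mm behind the grasp point. The pads swing forward as they close: fully open they stand 13 mm farther back than shut.
Start: joints at [-1.366, 0.286, 1.577, -0, 1.279, -0.15], TCP at [0.235, -0.633, 0.256] pointing down, gripper open.
Joint ranges: [-2.77, 2.77], [-0.9, 2.22], [0.21, 2.48], [-1.53, 4.67], [0.24, 2.81], [-2.84, 2.84]. Speed limits (rad/s): [2.79, 2.79, 3.14, 3.14, 3.14, 3.14].

## Interface

Orientations are given as a unit quaternion [x, y, z, w].
In Python, from plant import ctrl gives the robot as it stands.
- The arm moves only by the tool play_rows, never from a script. Its argument "targets" is a list of rows, each an object with "delta_pos": the shift along the world's x, y, z normalised to -1 to 1, where 1 is 1000 mm, a list of three; "delta_rot": the turn, a rotation vector about the world's x, y, z normalised to -1 to 1, where 1 is pi rad, a list of three; "claw": the finger opening in mm, from 0 to 85.4. In form: [{"delta_pos": [tx, ty, tz], "delta_rot": [wx, wy, wz], "claw": claw}, ...]. A call has 1 to 20 rows; each row is the pose to reach, as a shift and turn from the pose measured when the call began, turning the shorter way round; what a row does not reach only later rows make up. A row lasts 1/12 s, in which the tool goes at most 41.7 mm and 7.16 degrees, less where a joint would pass 70% of its speed; a pose out of reach is approached as far as the arm can. A call with a number of a shift or a turn outside -1 to 1 is refused whole. A call with a gripper value outside its range is refused whole. The fingers move at their own pace and stop on an object; "newtons" is the grip in N (left out, the last holds). Time passes only in rows, so rows that repeat a pose let the fingers close. It gives the time, the measured TCP pose, the force and the opening at its end, in the units of the state.
- ctrl.get_state(): the state, without advancing time (a new reading comes with each control period).
- ctrl.read_camera(name): name is "scene" or "side" or "wrist"; returns the picture (400x640x3 uint8, blue, green, red); there is no depth.
- ctrl.calibration(name): a dict with "fx", "fy", "cx", "cy" (pixels), "camera_from_world" (4x4, takes a point from world to camera coordinates). Camera axes: x right, y down, z forward; pixel columns grow to the right and rows downward; lengths in m; the calibration is good to about 2 mm. A picture is of the moment at which its call begins: read the wrist's pose just before it. calibration takes no time and is no camera call; for the wrist camera it gives the pose at the moment of the call.
- ctrl.sign_off(): hands the job in, once; it reports no verdict.
The state is a dict: "time": time; "qpos": joint angles; "dq": joint speeds; "joint_efforts": joint torques, N m; "eef_pos": TCP position; "tcp_rot": TCP orientation; "contact_force": force on the tool from outside, world axes, zero at the start; "wrist_torque": the same for the moment, N m; "opening": opening from 0.0 (shut) to 1.0 (fully open).
Only numpy, scipy, OpenCV 4.12 (cv2) and the standard library are available. Lean on these libraries where they do the work, as an engineer would, in place of code of your own. Each camera call takes 0.05 s, during which the arm holds its last target. There are 200 camera calls.

## Working session

There is one attempt and no reset: what is moved stays moved. The work goes in short steps, Python scripts to look and compute and a tool call to move; the robot and the scene stay as the last step left them, time stands still between calls to the robot, and variables do not carry over. Pictures are saved under pics/ and viewed, about 8 in all and at most 12, crops included, and the job is handed in when it is done.

Besides the shell and the picture viewer there is one more tool, called as name(argument=value, ...), one argument or row to a line, values as JSON. play_rows: Moves the arm, as the interface text tells. Its arguments: {"type":"object","properties":{"targets":{"type":"array"},"newtons":{"type":"number"}},"required":["targets"]}

```bash
mkdir -p pics; ls
python3 - <<'E'
from plant import ctrl
import cv2
s=ctrl.get_state(); print(s)
for n in("scene","side"):
    im=ctrl.read_camera(n); cv2.imwrite(f"pics/{n}0.png",im); c=ctrl.calibration(n); print(n,c)
E
```

```text
pics
{'time': 0.0, 'qpos': array([-1.36597979e+00,  2.87202235e-01,  1.57818542e+00, -5.70901247e-06,
        1.27861006e+00, -1.49971481e-01]), 'dq': array([ 6.93604166e-04,  6.94074568e-05,  1.02459824e-03,  1.45480469e-05,
        1.15239007e-04, -3.20549592e-04]), 'joint_efforts': array([ 1.42428900e-03, -4.05984306e+01, -2.92621315e+01, -1.42665681e-05,
        5.85754853e-03,  5.36071497e-06]), 'eef_pos': array([ 0.2344097 , -0.63234634,  0.25491817]), 'tcp_rot': array([-0.69598423, -0.12563008,  0.69603472, -0.1239302 ]), 'contact_force': array([ 0.39214202, -0.65548314,  0.53091321]), 'wrist_torque': array([ 0.01502546, -0.01582461, -0.01308359]), 'opening': 1.0022388260022426}
scene {'fx': 382.68860855089054, 'fy': 382.68860855089054, 'cx': 324.33613815874196, 'cy': 200.56938161248647, 'camera_from_world': array([[-0.79169645,  0.61089069,  0.00541273,  0.42134896],
       [ 0.34534061,  0.4548248 , -0.82089845, -0.10237792],
       [-0.50394106, -0.64803315, -0.57104854,  1.81330001],
       [ 0.        ,  0.        ,  0.        ,  1.        ]])}
side {'fx': 434.6620478244676, 'fy': 434.6620478244676, 'cx': 318.92632319975235, 'cy': 197.64170550821, 'camera_from_world': array([[ 0.99069314, -0.13570043, -0.01060615, -0.48400321],
       [-0.08613148, -0.56465652, -0.82081933,  0.03550223],
       [ 0.1053967 ,  0.81409361, -0.57108942,  1.50872049],
       [ 0.        ,  0.        ,  0.        ,  1.        ]])}
```

View pics/scene0.png

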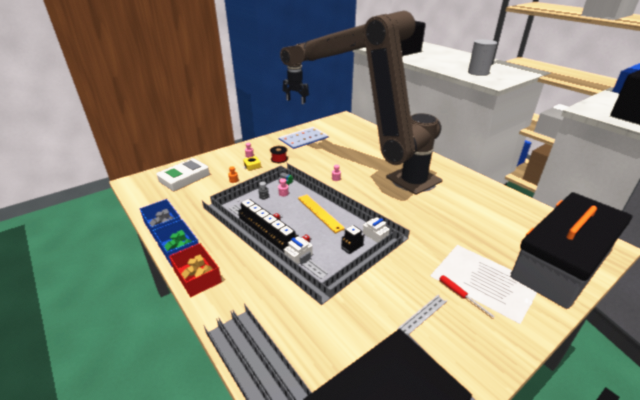

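View pics/side0.png

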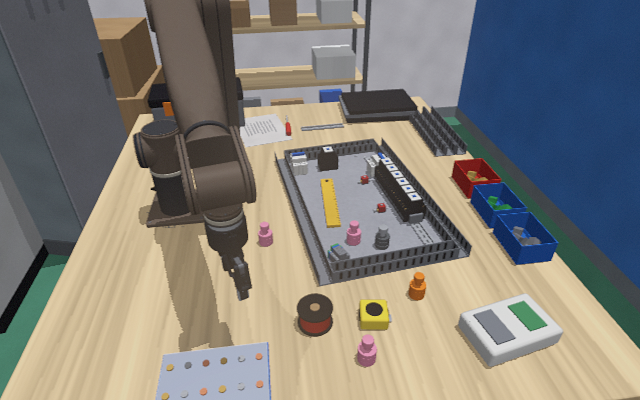

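The side view shows the straightedge from (326,181) to (333,224), the red stops at (364,180) and (381,208), and the dark weight with its base near (382,246). A pink look-alike stands at (354,235). The terminals are near (340,253), the contactor at (328,158) and the breaker at (300,163).

```bash
cat > h.py <<'E'
import numpy as np, cv2
from plant import ctrl
def ray(c,uv,z):
    T=c["camera_from_world"];R,t=T[:3,:3],T[:3,3]
    d=R.T@[(uv[0]-c["cx"])/c["fx"],(uv[1]-c["cy"])/c["fy"],1]; o=-R.T@t
    return o+d*(z-o[2])/d[2]
def proj(c,p):
    q=(c["camera_from_world"]@np.r_[p,1])[:3]; return np.array([c["fx"]*q[0]/q[2]+c["cx"],c["fy"]*q[1]/q[2]+c["cy"]])
E
python3 - <<'E'
from h import *
c=ctrl.calibration("side")
for n,uv,z in [("se1",(326,180),.013),("se2",(333,225),.013),("sa",(364,184),.003),("sb",(381,212),.003),("w",(382,247),.003),("pink",(354,243),.003),("c1",(277,153),.04),("c2",(378,141),.04),("c3",(467,247),.04),("c4",(321,277),.04),("cont",(328,165),.003),("term",(340,258),.003),("brk",(300,172),.003)]:
    print(n,ray(c,uv,z).round(3))
w=ctrl.calibration("wrist"); T=np.linalg.inv(w["camera_from_world"]); print(w["fx"],w["cx"],w["cy"],T.round(3))
from scipy.spatial.transform import Rotation as R
print(R.from_quat(ctrl.get_state()["tcp_rot"]).as_matrix().round(3))
E
```

```text
se1 [0.526 0.08  0.013]
se2 [ 0.508 -0.19   0.013]
sa [0.664 0.047 0.003]
sb [ 0.683 -0.132  0.003]
w [ 0.641 -0.306  0.003]
pink [ 0.56  -0.275  0.003]
c1 [0.356 0.267 0.04 ]
c2 [0.78  0.305 0.04 ]
c3 [ 0.872 -0.383  0.04 ]
c4 [ 0.434 -0.441  0.04 ]
cont [0.553 0.204 0.003]
term [ 0.506 -0.335  0.003]
brk [0.437 0.168 0.003]
359.37283748714145 321.69232812465054 198.85814792930722 [[ 0.347 -0.891 -0.291  0.31 ]
 [-0.938 -0.331 -0.105 -0.606]
 [-0.003  0.309 -0.951  0.372]
 [ 0.     0.     0.     1.   ]]
[[-0.     0.347 -0.938]
 [ 0.002 -0.938 -0.347]
 [-1.    -0.002 -0.   ]]
```

play_rows(
  targets=[
    {"delta_pos": [0.038, 0.071, 0], "delta_rot": [0, 0, -0.013], "claw": 85},
    {"delta_pos": [0.076, 0.142, 0], "delta_rot": [0, 0, -0.026], "claw": 85},
    {"delta_pos": [0.114, 0.213, 0], "delta_rot": [0, 0, -0.039], "claw": 85},
    {"delta_pos": [0.152, 0.284, 0], "delta_rot": [0, 0, -0.052], "claw": 85},
    {"delta_pos": [0.19, 0.355, -0.005], "delta_rot": [0, 0, -0.065], "claw": 85},
    {"delta_pos": [0.228, 0.426, -0.01], "delta_rot": [0, 0, -0.078], "claw": 85},
    {"delta_pos": [0.266, 0.497, -0.02], "delta_rot": [0, 0, -0.095], "claw": 85},
    {"delta_pos": [0.3, 0.56, -0.035], "delta_rot": [0, 0, -0.113], "claw": 85},
    {"delta_pos": [0.315, 0.583, -0.035], "delta_rot": [0, 0, -0.113], "claw": 85},
    {"delta_pos": [0.315, 0.583, -0.035], "delta_rot": [0, 0, -0.113], "claw": 85},
    {"delta_pos": [0.315, 0.583, -0.035], "delta_rot": [0, 0, -0.113], "claw": 85},
    {"delta_pos": [0.315, 0.583, -0.035], "delta_rot": [0, 0, -0.113], "claw": 85},
    {"delta_pos": [0.315, 0.583, -0.035], "delta_rot": [0, 0, -0.113], "claw": 85},
    {"delta_pos": [0.315, 0.583, -0.035], "delta_rot": [0, 0, -0.113], "claw": 85},
    {"delta_pos": [0.315, 0.583, -0.035], "delta_rot": [0, 0, -0.113], "claw": 85},
    {"delta_pos": [0.315, 0.583, -0.035], "delta_rot": [0, 0, -0.113], "claw": 85},
    {"delta_pos": [0.315, 0.583, -0.035], "delta_rot": [0, 0, -0.113], "claw": 85},
    {"delta_pos": [0.315, 0.583, -0.035], "delta_rot": [0, 0, -0.113], "claw": 85},
  ],
)

```text
time: 1.6
eef_pos: [0.5494, -0.0474, 0.2192]
tcp_rot: [-0.707, -0.002, 0.708, -0.001]
contact_force: [-0.3, -1.4, -0.3]
opening: 0.996
```

Run:
```python
from h import *
import pickle
s=ctrl.get_state(); c=ctrl.calibration("wrist"); im=ctrl.read_camera("wrist")
print(s["time"],s["eef_pos"].round(4),s["tcp_rot"].round(4),s["dq"].round(3),ctrl.finger_overhang)
pickle.dump(c,open("w1.pkl","wb")); cv2.imwrite("pics/w1.png",im)
```

```text
1.6 [ 0.5494 -0.0474  0.2192] [-7.066e-01 -2.200e-03  7.076e-01 -6.000e-04] [-0.057 -0.02   0.009 -0.012  0.001 -0.007] 0.025
```

View pics/w1.png

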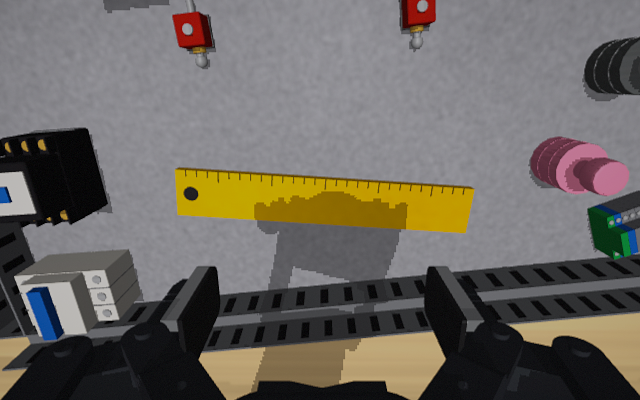

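The wrist view shows the bar with corners near (177,168), (473,187), (466,233) and (177,215). The screw-head tips are near (202,67) and (417,48). The weight is at the right edge near (600,95), and the pink look-alike is at (560,165).

Run:
```python
from h import *
import pickle
c=pickle.load(open("w1.pkl","rb")); im=cv2.imread("pics/w1.png")
h=cv2.cvtColor(im,cv2.COLOR_BGR2HSV)
m=cv2.inRange(h,(20,150,60),(32,255,255)); m[260:]=0
m=cv2.morphologyEx(m,cv2.MORPH_CLOSE,np.ones((15,15),np.uint8))
ct=max(cv2.findContours(m,0,2)[0],key=cv2.contourArea)
P=np.array([ray(c,p[0],.013)[:2] for p in ct],np.float32)*1000
r=cv2.minAreaRect(P); print(r, cv2.boxPoints(r).round(1).tolist())
for n,uv,z in [("tipA",(203,68),.009),("tipB",(417,49),.009),("weight base lo",(602,98),.003),("blkA",(180,49),.003),("blkA2",(213,46),.003),("blkB",(404,24),.003),("blkB2",(436,22),.003),("duct1",(130,300),.04),("duct2",(500,268),.04)]: print(n,ray(c,uv,z).round(4))
cv2.imwrite("pics/w1c.png",cv2.resize(im[0:100,160:460],None,fx=2.6,fy=2.6,interpolation=cv2.INTER_CUBIC))
```

```text
((522.4627075195312, -49.295501708984375), (279.095703125, 46.70598602294922), 86.38906860351562) [[490.3999938964844, -187.10000610351562], [537.0, -190.0], [554.5999755859375, 88.5], [507.8999938964844, 91.4000015258789]]
tipA [0.6404 0.0548 0.009 ]
tipB [ 0.6562 -0.1271  0.009 ]
weight base lo [ 0.6168 -0.2967  0.003 ]
blkA [0.6559 0.0749 0.003 ]
blkA2 [0.6584 0.0463 0.003 ]
blkB [ 0.676  -0.1159  0.003 ]
blkB2 [ 0.6777 -0.1426  0.003 ]
duct1 [0.4304 0.1356 0.04  ]
duct2 [ 0.4667 -0.2124  0.04  ]
```

View pics/w1c.png

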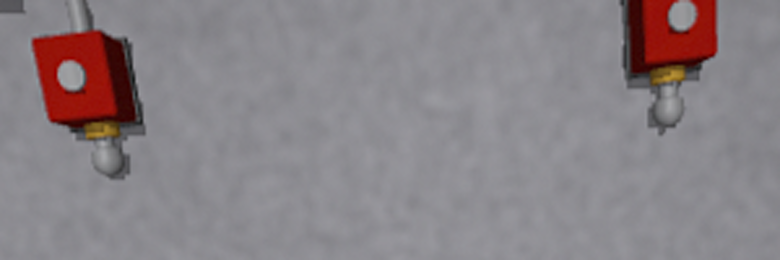

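The head tips are at crop (108,178) and (668,127), which agrees with my picks. I'll go down behind the bar with the fingers half open, as a two-point pusher.

play_rows(
  targets=[
    {"delta_pos": [-0.035, -0.003, -0.03], "delta_rot": [0, 0, -0.01], "claw": 60},
    {"delta_pos": [-0.07, -0.005, -0.06], "delta_rot": [0, 0, -0.02], "claw": 60},
    {"delta_pos": [-0.07, -0.005, -0.1], "delta_rot": [0, 0, -0.02], "claw": 60},
    {"delta_pos": [-0.07, -0.005, -0.14], "delta_rot": [0, 0, -0.02], "claw": 60},
    {"delta_pos": [-0.07, -0.005, -0.165], "delta_rot": [0, 0, -0.02], "claw": 60},
    {"delta_pos": [-0.07, -0.005, -0.172], "delta_rot": [0, 0, -0.02], "claw": 60},
    {"delta_pos": [-0.07, -0.005, -0.172], "delta_rot": [0, 0, -0.02], "claw": 60},
    {"delta_pos": [-0.07, -0.005, -0.172], "delta_rot": [0, 0, -0.02], "claw": 60},
    {"delta_pos": [-0.07, -0.005, -0.172], "delta_rot": [0, 0, -0.02], "claw": 60},
  ],
)

```text
time: 2.4
eef_pos: [0.4811, -0.055, 0.0498]
tcp_rot: [0.708, -0.022, -0.706, -0.022]
contact_force: [-0.4, 0.0, 1.8]
opening: 0.701
```

Run:
```python
from h import *
s=ctrl.get_state(); print(s["time"],s["eef_pos"].round(4),s["contact_force"].round(2),s["opening"])
im=ctrl.read_camera("wrist"); cv2.imwrite("pics/w2.png",im)
im2=ctrl.read_camera("side"); cv2.imwrite("pics/c2.png",np.hstack([im,cv2.resize(im2[140:265,270:430],(512,400))])[:, :][::1]); 
b=cv2.imread("pics/c2.png"); cv2.imwrite("pics/c2.png",cv2.resize(b,(800,int(400*800/1152))))
```

```text
2.4 [ 0.4811 -0.055   0.0498] [-0.36  0.03  1.81] 0.70107230229166
```

View pics/c2.png

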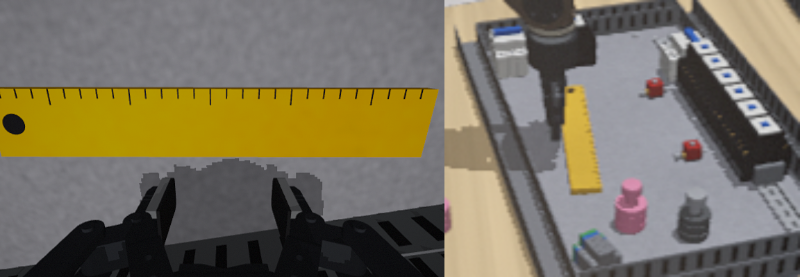

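The pads hang just behind the bar's back edge and parallel to it, clear of the duct. I'll descend under guard.

play_rows(
  targets=[
    {"delta_pos": [0, 0.003, -0.008], "delta_rot": [0, 0, 0], "claw": 60},
    {"delta_pos": [0, 0.003, -0.012], "delta_rot": [0, 0, 0], "claw": 60},
    {"delta_pos": [0, 0.003, -0.014], "delta_rot": [0, 0, 0], "claw": 60},
    {"delta_pos": [0, 0.003, -0.016], "delta_rot": [0, 0, 0], "claw": 60},
    {"delta_pos": [0, 0.003, -0.017], "delta_rot": [0, 0, 0], "claw": 60},
    {"delta_pos": [0, 0.003, -0.017], "delta_rot": [0, 0, 0], "claw": 60},
    {"delta_pos": [0, 0.003, -0.017], "delta_rot": [0, 0, 0], "claw": 60},
  ],
)

```text
time: 3.08
eef_pos: [0.481, -0.0515, 0.0326]
tcp_rot: [0.708, -0.021, -0.706, -0.022]
contact_force: [0.5, -0.0, -0.0]
opening: 0.703
```

play_rows(
  targets=[
    {"delta_pos": [0, 0, -0.002], "delta_rot": [0, 0, 0], "claw": 60},
    {"delta_pos": [0, 0, -0.003], "delta_rot": [0, 0, 0], "claw": 60},
    {"delta_pos": [0, 0, -0.003], "delta_rot": [0, 0, 0], "claw": 60},
  ],
)

```text
time: 3.33
eef_pos: [0.4808, -0.0515, 0.0294]
tcp_rot: [0.708, -0.021, -0.706, -0.022]
contact_force: [0.7, 0.1, 0.2]
opening: 0.702
```

Run:
```python
from h import *
print(ctrl.get_state()["contact_force"].round(2))
c=ctrl.calibration("wrist");im=ctrl.read_camera("wrist"); cv2.imwrite("pics/w3.png",im)
s=ctrl.get_state()
from scipy.spatial.transform import Rotation as R
M=R.from_quat(s["tcp_rot"]).as_matrix(); print(M[:,1].round(4), s["eef_pos"].round(4))
for o in (0.025,0.012):
  for y in (-.03,.03): print(o,proj(c,s["eef_pos"]+M@[o,y,-.011]).round())
cv2.imwrite("pics/w3c.png",im[200:400])
```

```text
[0.73 0.08 0.16]
[-6.120e-02 -9.981e-01 -8.000e-04] [ 0.4809 -0.0515  0.0295]
0.025 [252. 250.]
0.025 [390. 250.]
0.012 [246. 264.]
0.012 [396. 264.]
```

View pics/w3c.png

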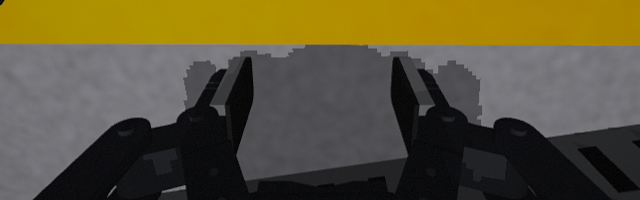

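The pad tips show at about (250,257) and (393,257), an overhang of about 19 mm, so the tips stand at z≈11 mm. I'll go 5 mm lower and then push while turning, stopping short of the screws.

play_rows(
  targets=[
    {"delta_pos": [0, 0, -0.003], "delta_rot": [0, 0, 0], "claw": 60},
    {"delta_pos": [0, 0, -0.005], "delta_rot": [0, 0, 0], "claw": 60},
    {"delta_pos": [0, 0, -0.005], "delta_rot": [0, 0, 0], "claw": 60},
    {"delta_pos": [0.004, 0, -0.005], "delta_rot": [0, 0, 0], "claw": 60},
    {"delta_pos": [0.008, 0, -0.005], "delta_rot": [0, 0, 0], "claw": 60},
    {"delta_pos": [0.013, 0, -0.005], "delta_rot": [0, 0, 0.001], "claw": 60},
    {"delta_pos": [0.019, 0, -0.005], "delta_rot": [0, 0, 0.003], "claw": 60},
    {"delta_pos": [0.025, 0, -0.005], "delta_rot": [0, 0, 0.006], "claw": 60},
    {"delta_pos": [0.031, 0, -0.005], "delta_rot": [0, 0, 0.009], "claw": 60},
    {"delta_pos": [0.037, 0, -0.005], "delta_rot": [0, 0, 0.012], "claw": 60},
    {"delta_pos": [0.043, 0, -0.005], "delta_rot": [0, 0, 0.015], "claw": 60},
    {"delta_pos": [0.049, 0, -0.005], "delta_rot": [0, 0, 0.018], "claw": 60},
    {"delta_pos": [0.054, 0, -0.005], "delta_rot": [0, 0, 0.021], "claw": 60},
    {"delta_pos": [0.057, 0, -0.005], "delta_rot": [0, 0, 0.023], "claw": 60},
    {"delta_pos": [0.058, 0, -0.005], "delta_rot": [0, 0, 0.023], "claw": 60},
  ],
)

```text
time: 4.63
eef_pos: [0.5395, -0.0516, 0.0246]
tcp_rot: [0.708, 0.004, -0.706, 0.004]
contact_force: [-1.1, 0.1, 0.6]
opening: 0.701
```

```bash
cat >> h.py <<'E'
def bar(c,im,ymax=400):
    h=cv2.cvtColor(im,cv2.COLOR_BGR2HSV)
    m=cv2.inRange(h,(20,150,60),(32,255,255)); m[ymax:]=0
    m=cv2.morphologyEx(m,cv2.MORPH_CLOSE,np.ones((9,9),np.uint8))
    ct=max(cv2.findContours(m,0,2)[0],key=cv2.contourArea)[:,0]
    ok=(ct[:,0]>2)&(ct[:,0]<637); ct=ct[ok]
    P=np.array([ray(c,p,.013)[:2] for p in ct])*1000
    # top & bottom edge fits
    res=[]
    for f in (max,min):
        cols={}
        for (u,v),q in zip(ct,P):
            if u not in cols or f(q[0],cols[u][0])==q[0]: cols[u]=q
        Q=np.array([cols[u] for u in sorted(cols)][15:-15]); k=np.polyfit(Q[:,1],Q[:,0],1)
        r=np.abs(np.polyval(k,Q[:,1])-Q[:,0])<1.5; k=np.polyfit(Q[r,1],Q[r,0],1); res.append(k)
    return res,P[:,1].min(),P[:,1].max()
E
python3 - <<'E'
from h import *
print(ctrl.get_state()["contact_force"].round(2))
c=ctrl.calibration("wrist");im=ctrl.read_camera("wrist"); cv2.imwrite("pics/w4.png",im)
res=bar(c,im); print(res); print([np.polyval(k,-50) for k in res[0]])
E
```

```text
[-1.05  0.07  0.56]Traceback (most recent call last):
  File "<stdin>", line 4, in <module>
  File "h.py", line 22, in bar
    Q=np.array([cols[u] for u in sorted(cols)][15:-15]); k=np.polyfit(Q[:,1],Q[:,0],1)
                                                                      ~^^^^^
IndexError: too many indices for array: array is 1-dimensional, but 2 were indexed
```

View pics/w4.png

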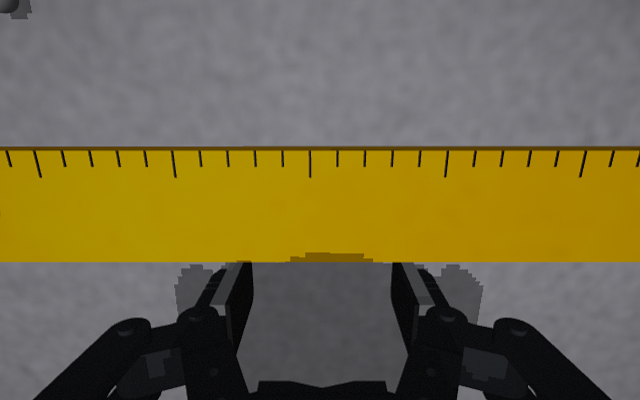

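The bar is being pushed squarely: its back edge (row 262) lies on both pads, and it follows the turn.

```bash
sed -i 's/findContours(m,0,2)/findContours(m,0,1)/' h.py
python3 - <<'E'
from h import *
c=ctrl.calibration("wrist");im=cv2.imread("pics/w4.png")
res=bar(c,im,300); print(res); print([np.polyval(k,-50) for k in res[0]])
E
```

```text
([array([-1.14468850e-02,  5.97069224e+02]), array([-1.19829300e-02,  5.51359697e+02])], np.float64(-177.08834073193123), np.float64(75.46791018013415))
[np.float64(597.6415677563398), np.float64(551.9588435294752)]
```

play_rows(
  targets=[
    {"delta_pos": [0.003, 0, 0], "delta_rot": [0, 0, 0.001], "claw": 60},
    {"delta_pos": [0.008, 0, 0], "delta_rot": [0, 0, 0.004], "claw": 60},
    {"delta_pos": [0.014, 0, 0], "delta_rot": [0, 0, 0.008], "claw": 60},
    {"delta_pos": [0.02, 0, 0], "delta_rot": [0, 0, 0.012], "claw": 60},
    {"delta_pos": [0.026, 0, 0], "delta_rot": [0, 0, 0.016], "claw": 60},
    {"delta_pos": [0.032, 0, 0], "delta_rot": [0, 0, 0.02], "claw": 60},
    {"delta_pos": [0.037, 0, 0], "delta_rot": [0, 0, 0.023], "claw": 60},
    {"delta_pos": [0.041, 0, 0], "delta_rot": [0, 0, 0.0243], "claw": 60},
    {"delta_pos": [0.044, 0, 0], "delta_rot": [0, 0, 0.0243], "claw": 60},
    {"delta_pos": [0.045, 0, 0], "delta_rot": [0, 0, 0.0243], "claw": 60},
  ],
)

```text
time: 5.52
eef_pos: [0.5849, -0.0516, 0.0246]
tcp_rot: [0.708, 0.031, -0.705, 0.031]
contact_force: [-0.6, 0.2, 1.5]
opening: 0.702
```

Run:
```python
from h import *
s=ctrl.get_state();print(s["contact_force"].round(2),s["eef_pos"].round(4),s["wrist_torque"].round(3))
c=ctrl.calibration("wrist");im=ctrl.read_camera("wrist"); cv2.imwrite("pics/w5.png",im)
res=bar(c,im,300); print(res); print([np.polyval(k,-50) for k in res[0]])
for y in (55,-127): print(proj(c,[.6404 if y>0 else .6562,y/1000,.009]))
```

```text
[-0.61  0.24  1.46] [ 0.5849 -0.0516  0.0246] [0.05  0.146 0.013]
([array([-8.81095621e-02,  6.38856061e+02]), array([-8.85741832e-02,  5.92951679e+02])], np.float64(-175.86086632933518), np.float64(75.8776169305016))
[np.float64(643.2615393338352), np.float64(597.3803877789213)]
[ 43.26002678 127.81895835]
[542.92611465 128.43488496]
```

View pics/w5.png

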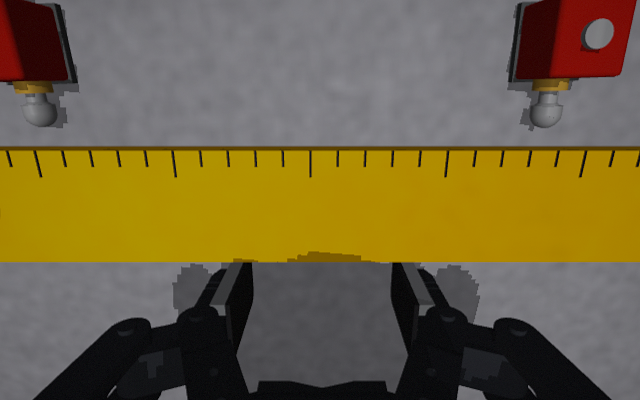

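The bar is parallel to the screw heads, whose tips show at (40,128) and (545,128); the bar's edge is at row 147, so the gap is about 6 mm. Now I'll close it gently.

play_rows(
  targets=[
    {"delta_pos": [0.0015, 0, 0], "delta_rot": [0, 0, 0], "claw": 60},
    {"delta_pos": [0.003, 0, 0], "delta_rot": [0, 0, 0], "claw": 60},
    {"delta_pos": [0.004, 0, 0], "delta_rot": [0, 0, 0], "claw": 60},
    {"delta_pos": [0.0045, 0, 0], "delta_rot": [0, 0, 0], "claw": 60},
    {"delta_pos": [0.0045, 0, 0], "delta_rot": [0, 0, 0], "claw": 60},
  ],
)

```text
time: 5.98
eef_pos: [0.5895, -0.0516, 0.0246]
tcp_rot: [0.708, 0.031, -0.705, 0.031]
contact_force: [-0.2, 0.7, -0.9]
opening: 0.702
```

play_rows(
  targets=[
    {"delta_pos": [0.0005, 0, 0], "delta_rot": [0, 0, 0], "claw": 60},
    {"delta_pos": [0.001, 0, 0], "delta_rot": [0, 0, 0], "claw": 60},
    {"delta_pos": [0.001, 0, 0], "delta_rot": [0, 0, 0], "claw": 60},
  ],
)

```text
time: 6.23
eef_pos: [0.5905, -0.0516, 0.0246]
tcp_rot: [0.708, 0.031, -0.705, 0.031]
contact_force: [0.7, 0.7, 0.3]
opening: 0.699
```

play_rows(
  targets=[
    {"delta_pos": [0.0005, 0, 0], "delta_rot": [0, 0, 0], "claw": 60},
    {"delta_pos": [0.0008, 0, 0], "delta_rot": [0, 0, 0], "claw": 60},
    {"delta_pos": [0.0008, 0, 0], "delta_rot": [0, 0, 0], "claw": 60},
  ],
)

```text
time: 6.48
eef_pos: [0.5914, -0.0516, 0.0247]
tcp_rot: [0.708, 0.031, -0.705, 0.031]
contact_force: [-0.5, 0.5, -0.7]
opening: 0.702
```

Run:
```python
from h import *
s=ctrl.get_state();print(s["contact_force"].round(2),s["eef_pos"].round(4),s["wrist_torque"].round(3))
c=ctrl.calibration("wrist");im=ctrl.read_camera("wrist"); cv2.imwrite("pics/w6.png",im)
res=bar(c,im,300); print(res)
a=im[70:170,0:150];b=im[70:170,470:620]
cv2.imwrite("pics/w6c.png",cv2.resize(np.hstack([a,b]),None,fx=2.6,fy=2.6,interpolation=cv2.INTER_CUBIC))
```

```text
[-0.46  0.51 -0.66] [ 0.5914 -0.0516  0.0247] [0.011 0.094 0.017]
([array([-8.79415604e-02,  6.45275766e+02]), array([-8.83794946e-02,  5.99374486e+02])], np.float64(-175.89071322255992), np.float64(75.87163567193903))
```

View pics/w6c.png

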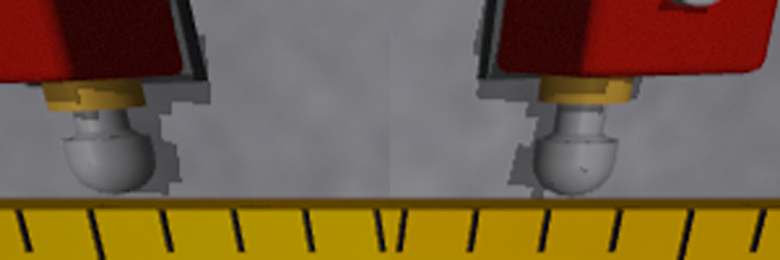

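Both heads stop about 3 px (1 mm) short of the edge, by the same amount on each side. I'll continue in small steps and watch the force.

play_rows(
  targets=[
    {"delta_pos": [0.0005, 0, 0], "delta_rot": [0, 0, 0], "claw": 60},
    {"delta_pos": [0.0008, 0, 0], "delta_rot": [0, 0, 0], "claw": 60},
    {"delta_pos": [0.0008, 0, 0], "delta_rot": [0, 0, 0], "claw": 60},
  ],
)

```text
time: 6.78
eef_pos: [0.5923, -0.0516, 0.0246]
tcp_rot: [0.708, 0.031, -0.705, 0.031]
contact_force: [-0.5, 0.3, 0.3]
opening: 0.7
```

play_rows(
  targets=[
    {"delta_pos": [0.0003, 0, 0], "delta_rot": [0, 0, 0], "claw": 60},
    {"delta_pos": [0.0004, 0, 0], "delta_rot": [0, 0, 0], "claw": 60},
    {"delta_pos": [0.0004, 0, 0], "delta_rot": [0, 0, 0], "claw": 60},
  ],
)

```text
time: 7.03
eef_pos: [0.5927, -0.0516, 0.0246]
tcp_rot: [0.708, 0.031, -0.705, 0.031]
contact_force: [-0.2, -0.4, -0.5]
opening: 0.701
```

play_rows(
  targets=[
    {"delta_pos": [0.0003, 0, 0], "delta_rot": [0, 0, 0], "claw": 60},
    {"delta_pos": [0.0004, 0, 0], "delta_rot": [0, 0, 0], "claw": 60},
    {"delta_pos": [0.0004, 0, 0], "delta_rot": [0, 0, 0], "claw": 60},
  ],
)

```text
time: 7.28
eef_pos: [0.5929, -0.0516, 0.0246]
tcp_rot: [0.708, 0.031, -0.705, 0.031]
contact_force: [-1.9, -0.1, 0.4]
opening: 0.703
```

play_rows(
  targets=[
    {"delta_pos": [0.0003, 0, 0], "delta_rot": [0, 0, 0], "claw": 60},
    {"delta_pos": [0.0004, 0, 0], "delta_rot": [0, 0, 0], "claw": 60},
    {"delta_pos": [0.0004, 0, 0], "delta_rot": [0, 0, 0], "claw": 60},
  ],
)

```text
time: 7.53
eef_pos: [0.593, -0.0516, 0.0246]
tcp_rot: [0.707, 0.031, -0.705, 0.031]
contact_force: [-1.7, 0.3, 2.4]
opening: 0.703
```

Run:
```python
from h import *
F=[]
c=ctrl.calibration("wrist")
for i in range(4):
    im=ctrl.read_camera("wrist"); s=ctrl.get_state(); F.append(np.r_[s["contact_force"],s["wrist_torque"]])
print(np.array(F).round(2)); print(s["eef_pos"].round(4))
cv2.imwrite("pics/w7.png",im); print(bar(c,im,300)[0])
```

```text
[[-2.87  0.64  1.64 -0.06  0.42 -0.05]
 [-3.04 -0.36  2.13 -0.04  0.47 -0.03]
 [-3.27  0.34  1.32 -0.09  0.46 -0.05]
 [-3.89 -0.54  1.7  -0.02  0.51 -0.07]]
[ 0.5931 -0.0516  0.0246]
[array([-8.78554461e-02,  6.46880470e+02]), array([-8.84475065e-02,  6.01027650e+02])]
```

play_rows(
  targets=[
    {"delta_pos": [0.0003, 0, 0], "delta_rot": [0, 0, 0], "claw": 60},
    {"delta_pos": [0.0003, 0, 0], "delta_rot": [0, 0, 0], "claw": 60},
  ],
)

```text
time: 7.9
eef_pos: [0.5931, -0.0516, 0.0245]
tcp_rot: [0.707, 0.031, -0.706, 0.031]
contact_force: [-3.8, 0.2, 2.0]
opening: 0.696
```

Run:
```python
from h import *
F=[]
c=ctrl.calibration("wrist")
for i in range(5):
    im=ctrl.read_camera("wrist"); s=ctrl.get_state(); F.append(np.r_[s["contact_force"],s["wrist_torque"]])
print(np.array(F).round(2)); print(s["eef_pos"].round(4))
cv2.imwrite("pics/w8.png",im); print(bar(c,im,300)[0])
a=im[70:170,0:150];b=im[70:170,470:620]
cv2.imwrite("pics/w8c.png",cv2.resize(np.hstack([a,b]),None,fx=2.6,fy=2.6,interpolation=cv2.INTER_CUBIC))
```

```text
[[-3.78  0.31  2.68 -0.07  0.57 -0.1 ]
 [-3.22 -0.66  1.41 -0.07  0.58 -0.05]
 [-3.64 -0.83  1.67 -0.04  0.65 -0.08]
 [-4.78 -0.7   2.47 -0.05  0.59 -0.05]
 [-3.33 -0.43  2.81 -0.11  0.61 -0.11]]
[ 0.5931 -0.0515  0.0245]
[array([-8.79137609e-02,  6.46951980e+02]), array([-8.82151461e-02,  6.01121489e+02])]
```

View pics/w8c.png

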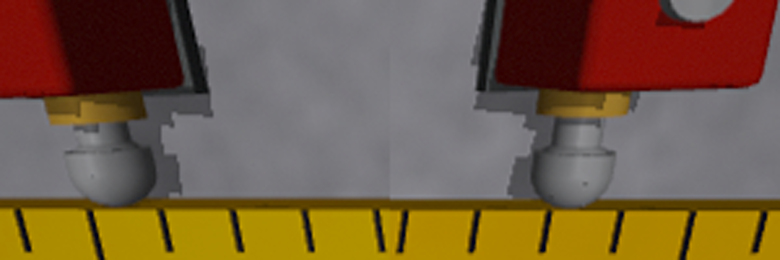

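Both heads now overlap the dark front face equally (crop y≈205 and 206), so both touch. The wrist moment puts the load nearer stop_b, so I'll add a hair of push on the stop_a side.

play_rows(
  targets=[
    {"delta_pos": [0.0003, 0, 0], "delta_rot": [0, 0, -0.0006], "claw": 60},
    {"delta_pos": [0.0004, 0, 0], "delta_rot": [0, 0, -0.001], "claw": 60},
    {"delta_pos": [0.0004, 0, 0], "delta_rot": [0, 0, -0.001], "claw": 60},
  ],
)

```text
time: 8.4
eef_pos: [0.5932, -0.0515, 0.0244]
tcp_rot: [0.707, 0.03, -0.706, 0.03]
contact_force: [-5.3, -0.6, 2.7]
opening: 0.702
```

Run:
```python
from h import *
F=[]
c=ctrl.calibration("wrist")
for i in range(6):
    im=ctrl.read_camera("wrist"); s=ctrl.get_state(); F.append(np.r_[s["contact_force"],s["wrist_torque"]])
print(np.mean(F,0).round(2)); print(s["eef_pos"].round(4))
cv2.imwrite("pics/w9.png",im); print(bar(c,im,300)[0])
```

```text
[-5.01 -0.22  2.75  0.    0.8   0.11]
[ 0.5932 -0.0515  0.0244]
[array([-8.59106469e-02,  6.47150021e+02]), array([-8.74029413e-02,  6.01247223e+02])]
```

The total is 5 N and the moment puts its line at y≈-0.03, about midway between the screws, so each carries about 2.5 N. I'll back straight off, rise and go to look at the weight.

play_rows(
  targets=[
    {"delta_pos": [-0.003, 0, 0], "delta_rot": [0, 0, 0], "claw": 60},
    {"delta_pos": [-0.01, 0, 0], "delta_rot": [0, 0, 0], "claw": 60},
    {"delta_pos": [-0.018, 0, 0], "delta_rot": [0, 0, 0], "claw": 60},
    {"delta_pos": [-0.025, 0, 0.01], "delta_rot": [0, 0, 0], "claw": 60},
    {"delta_pos": [-0.025, 0, 0.045], "delta_rot": [0, 0, 0], "claw": 60},
    {"delta_pos": [-0.025, 0, 0.085], "delta_rot": [0, 0, 0], "claw": 60},
    {"delta_pos": [-0.025, 0, 0.125], "delta_rot": [0, 0, 0], "claw": 60},
    {"delta_pos": [-0.02, -0.02, 0.16], "delta_rot": [0, 0, 0], "claw": 60},
    {"delta_pos": [-0.015, -0.06, 0.18], "delta_rot": [0, 0, 0], "claw": 60},
    {"delta_pos": [-0.01, -0.1, 0.185], "delta_rot": [0, 0, 0], "claw": 60},
    {"delta_pos": [0, -0.14, 0.185], "delta_rot": [0, 0, 0], "claw": 60},
    {"delta_pos": [0.01, -0.18, 0.185], "delta_rot": [0, 0, 0], "claw": 60},
    {"delta_pos": [0.017, -0.21, 0.185], "delta_rot": [0, 0, 0], "claw": 60},
    {"delta_pos": [0.017, -0.23, 0.185], "delta_rot": [0, 0, 0], "claw": 60},
    {"delta_pos": [0.017, -0.23, 0.185], "delta_rot": [0, 0, 0], "claw": 60},
    {"delta_pos": [0.017, -0.23, 0.185], "delta_rot": [0, 0, 0], "claw": 60},
    {"delta_pos": [0.017, -0.23, 0.185], "delta_rot": [0, 0, 0], "claw": 60},
  ],
)

```text
time: 10.12
eef_pos: [0.6099, -0.2808, 0.209]
tcp_rot: [0.707, 0.031, -0.706, 0.029]
contact_force: [-0.4, 0.4, 0.7]
opening: 0.703
```

Run:
```python
from h import *
import pickle
s=ctrl.get_state();c=ctrl.calibration("wrist");im=ctrl.read_camera("wrist"); cv2.imwrite("pics/w10.png",im); pickle.dump(c,open("w10.pkl","wb"))
print(s["eef_pos"].round(4),s["dq"].round(3).tolist(),s["contact_force"].round(1))
```

```text
[ 0.6099 -0.2808  0.209 ] [0.019, -0.009, 0.006, -0.003, 0.002, -0.001] [-0.4  0.4  0.7]
```

View pics/w10.png

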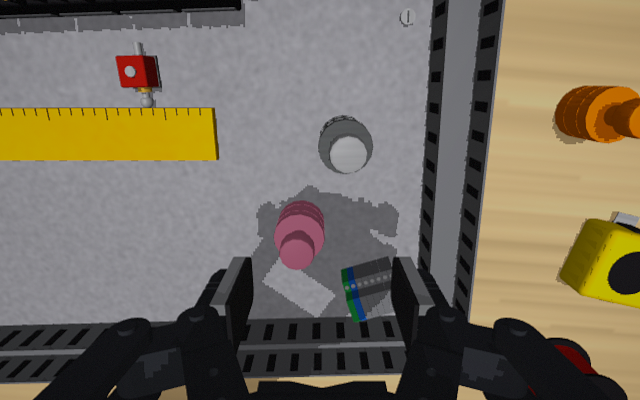

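The view shows the dark weight with its knob top at about (348,154), clear of the pink one at (298,235). The bar's right end is at x=217, rows 108–160, and stop_b's head touches its edge at (147,107).

Run:
```python
from h import *
import pickle
c=pickle.load(open("w10.pkl","rb")); im=cv2.imread("pics/w10.png")
g=cv2.cvtColor(im,cv2.COLOR_BGR2GRAY)[125:185,315:380]
_,m=cv2.threshold(g,0,255,cv2.THRESH_OTSU)
mm=cv2.inRange(g[0:60],175,255); ct=max(cv2.findContours(mm,0,1)[0],key=cv2.contourArea)
e=cv2.fitEllipse(ct); uv=np.array(e[0])+[315,125]; print(e,uv,"knob",ray(c,uv,.075).round(4), "px/mm",359/c["camera_from_world"][2]@np.r_[.63,-.3,.075,1] if 0 else "")
for u,v in((348,154),(347,116)): print(u,v,ray(c,(u,v),.075).round(4))
# base cylinder top-ish: body far edge at row ~116 lies on z=.043 circle
print("body far edge",ray(c,(345,116),.043).round(4),"L/R",ray(c,(319,140),.043).round(4),ray(c,(372,143),.043).round(4))
print("bar end", ray(c,(215.5,108),.013).round(4),ray(c,(217.5,159.5),.013).round(4)); 
im2=im.copy(); im2[:,225:]=0
print(bar(c,im2));
```

```text
Traceback (most recent call last):
ValueError: max() iterable argument is empty
```

Run:
```python
from h import *
import pickle
c=pickle.load(open("w10.pkl","rb")); im=cv2.imread("pics/w10.png")
g=cv2.cvtColor(im,cv2.COLOR_BGR2GRAY); print(g[154,325:376:3],g[130:180:3,348])
t=int(g[154,348])-15
mm=np.zeros_like(g); mm[132:180,325:374]=cv2.inRange(g[132:180,325:374],t,255)
n,l,st,ce=cv2.connectedComponentsWithStats(mm); k=l[154,348]; print(st[k],ce[k],"knob",ray(c,ce[k],.075).round(4))
print("body far edge",ray(c,(345,116),.043).round(4),"L/R",ray(c,(319,140),.043).round(4),ray(c,(372,143),.043).round(4))
print("bar end", ray(c,(215.5,108),.013).round(4),ray(c,(217.5,159.5),.013).round(4))
im2=im.copy(); im2[:,225:]=0
print(bar(c,im2))
```

```text
[ 88  85 158 162 161 161 159 159 157 156 155 153 153 152  91  84 146] [ 86  76 135 164 164 158 159 161 158 154 154 151 154 152 139 146 145]
[ 325  137   49   43 1482] [349.89406208 160.31578947] knob [ 0.6391 -0.2986  0.075 ]
body far edge [ 0.6668 -0.2941  0.043 ] L/R [ 0.6467 -0.2756  0.043 ] [ 0.6479 -0.3175  0.043 ]
bar end [ 0.6617 -0.1861  0.013 ] [ 0.6173 -0.1876  0.013 ]
([array([-8.50962104e-02,  6.45847163e+02]), array([-8.59910443e-02,  6.01445787e+02])], np.float64(-188.05843081831318), np.float64(2.0084384601061767))
```

play_rows(
  targets=[
    {"delta_pos": [0.0345, -0.0165, -0.01], "delta_rot": [0, 0, 0], "claw": 60},
    {"delta_pos": [0.0345, -0.0165, -0.04], "delta_rot": [0, 0, 0], "claw": 60},
    {"delta_pos": [0.0345, -0.0165, -0.07], "delta_rot": [0, 0, 0], "claw": 60},
    {"delta_pos": [0.0345, -0.0165, -0.1], "delta_rot": [0, 0, 0], "claw": 60},
    {"delta_pos": [0.0345, -0.0165, -0.122], "delta_rot": [0, 0, 0], "claw": 60},
    {"delta_pos": [0.0345, -0.0165, -0.133], "delta_rot": [0, 0, 0], "claw": 60},
    {"delta_pos": [0.0345, -0.0165, -0.135], "delta_rot": [0, 0, 0], "claw": 60},
    {"delta_pos": [0.0345, -0.0165, -0.135], "delta_rot": [0, 0, 0], "claw": 60},
    {"delta_pos": [0.0345, -0.0165, -0.135], "delta_rot": [0, 0, 0], "claw": 45},
    {"delta_pos": [0.0345, -0.0165, -0.135], "delta_rot": [0, 0, 0], "claw": 36},
    {"delta_pos": [0.0345, -0.0165, -0.135], "delta_rot": [0, 0, 0], "claw": 30},
    {"delta_pos": [0.0345, -0.0165, -0.135], "delta_rot": [0, 0, 0], "claw": 20},
    {"delta_pos": [0.0345, -0.0165, -0.135], "delta_rot": [0, 0, 0], "claw": 20},
    {"delta_pos": [0.0345, -0.0165, -0.135], "delta_rot": [0, 0, 0], "claw": 20},
    {"delta_pos": [0.0345, -0.0165, -0.135], "delta_rot": [0, 0, 0], "claw": 20},
    {"delta_pos": [0.0345, -0.0165, -0.135], "delta_rot": [0, 0, 0], "claw": 20},
  ],
  newtons=40,
)

```text
time: 11.5
eef_pos: [0.6456, -0.2971, 0.0766]
tcp_rot: [0.708, 0.03, -0.705, 0.03]
contact_force: [0.4, 1.9, 6.4]
opening: 0.308
```

play_rows(
  targets=[
    {"delta_pos": [0, 0, 0.002], "delta_rot": [0, 0, 0], "claw": 20},
    {"delta_pos": [0, 0, 0.008], "delta_rot": [0, 0, 0], "claw": 20},
    {"delta_pos": [0, 0, 0.02], "delta_rot": [0, 0, 0], "claw": 20},
    {"delta_pos": [0, 0, 0.04], "delta_rot": [0, 0, 0], "claw": 20},
    {"delta_pos": [0, 0, 0.06], "delta_rot": [0, 0, 0], "claw": 20},
    {"delta_pos": [0, 0, 0.06], "delta_rot": [0, 0, 0], "claw": 20},
    {"delta_pos": [0, 0, 0.06], "delta_rot": [0, 0, 0], "claw": 20},
  ],
)

```text
time: 12.08
eef_pos: [0.6463, -0.2977, 0.1382]
tcp_rot: [0.709, 0.03, -0.704, 0.031]
contact_force: [0.5, 0.3, -6.9]
opening: 0.308
```

Run:
```python
from h import *
s=ctrl.get_state();c=ctrl.calibration("wrist");im=ctrl.read_camera("wrist"); cv2.imwrite("pics/w11.png",im)
side=ctrl.read_camera("side"); cv2.imwrite("pics/s11.png",side)
print(s["eef_pos"].round(4),s["contact_force"].round(1),s["wrist_torque"].round(2),s["opening"])
# rough: where do the weight's grey pixels lie in side view vs expected pose
cs=ctrl.calibration("side"); p=s["eef_pos"]
for dz in(-.006,-.069): print(proj(cs,p+[0,0,dz]).round(1))
u,v=proj(cs,p+[0,0,-.04]).astype(int)
a=cv2.resize(side[v-60:v+60,u-60:u+60],(400,400),interpolation=cv2.INTER_CUBIC)
cv2.imwrite("pics/c11.png",np.hstack([a,im[:,160:560]]))
```

```text
[ 0.6463 -0.2977  0.1382] [ 0.5  0.3 -6.9] [ 0.02 -0.02 -0.02] 0.3075037900320807
[386.3 211.3]
[384.7 228.2]
```

The weight is held (6.9 N, almost no moment). I'll carry it over the bar's middle and lower it to just above.

play_rows(
  targets=[
    {"delta_pos": [-0.001, 0.012, 0], "delta_rot": [0, 0, 0], "claw": 20},
    {"delta_pos": [-0.003, 0.036, 0], "delta_rot": [0, 0, 0], "claw": 20},
    {"delta_pos": [-0.005, 0.066, 0], "delta_rot": [0, 0, 0], "claw": 20},
    {"delta_pos": [-0.007, 0.098, 0], "delta_rot": [0, 0, 0], "claw": 20},
    {"delta_pos": [-0.009, 0.13, 0], "delta_rot": [0, 0, 0], "claw": 20},
    {"delta_pos": [-0.011, 0.162, 0], "delta_rot": [0, 0, 0], "claw": 20},
    {"delta_pos": [-0.014, 0.194, 0], "delta_rot": [0, 0, 0], "claw": 20},
    {"delta_pos": [-0.016, 0.22, 0], "delta_rot": [0, 0, 0], "claw": 20},
    {"delta_pos": [-0.018, 0.24, 0], "delta_rot": [0, 0, 0], "claw": 20},
    {"delta_pos": [-0.018, 0.25, 0], "delta_rot": [0, 0, 0], "claw": 20},
    {"delta_pos": [-0.018, 0.25, -0.005], "delta_rot": [0, 0, 0], "claw": 20},
    {"delta_pos": [-0.018, 0.25, -0.02], "delta_rot": [0, 0, 0], "claw": 20},
    {"delta_pos": [-0.018, 0.25, -0.035], "delta_rot": [0, 0, 0], "claw": 20},
    {"delta_pos": [-0.018, 0.25, -0.042], "delta_rot": [0, 0, 0], "claw": 20},
    {"delta_pos": [-0.018, 0.25, -0.045], "delta_rot": [0, 0, 0], "claw": 20},
    {"delta_pos": [-0.018, 0.25, -0.045], "delta_rot": [0, 0, 0], "claw": 20},
    {"delta_pos": [-0.018, 0.25, -0.045], "delta_rot": [0, 0, 0], "claw": 20},
  ],
)

```text
time: 13.6
eef_pos: [0.6269, -0.0471, 0.09]
tcp_rot: [0.707, 0.031, -0.706, 0.029]
contact_force: [0.1, 0.5, -6.9]
opening: 0.31
```

Run:
```python
from h import *
from scipy.spatial.transform import Rotation as R
s=ctrl.get_state();c=ctrl.calibration("wrist");im=ctrl.read_camera("wrist"); cv2.imwrite("pics/w12.png",im)
print(s["eef_pos"].round(4),s["contact_force"].round(1),s["wrist_torque"].round(2),R.from_quat(s["tcp_rot"]).as_matrix().round(4).tolist())
print(bar(c,im,300))
```

```text
[ 0.6269 -0.0471  0.09  ] [ 0.1  0.5 -6.9] [-0.01 -0.   -0.02] [[0.002, 0.0848, -0.9964], [0.0021, -0.9964, -0.0848], [-1.0, -0.0019, -0.0022]]
([array([-8.58897707e-02,  6.47928727e+02]), array([-7.93922735e-02,  6.07960709e+02])], np.float64(-185.18265074905554), np.float64(96.13189070281732))
```

play_rows(
  targets=[
    {"delta_pos": [0.002, 0.001, 0], "delta_rot": [0, 0, 0], "claw": 20},
    {"delta_pos": [0.002, 0.001, -0.0005], "delta_rot": [0, 0, 0], "claw": 20},
    {"delta_pos": [0.002, 0.001, -0.001], "delta_rot": [0, 0, 0], "claw": 20},
    {"delta_pos": [0.002, 0.001, -0.0015], "delta_rot": [0, 0, 0], "claw": 20},
    {"delta_pos": [0.002, 0.001, -0.002], "delta_rot": [0, 0, 0], "claw": 20},
    {"delta_pos": [0.002, 0.001, -0.002], "delta_rot": [0, 0, 0], "claw": 20},
  ],
)

```text
time: 14.15
eef_pos: [0.6291, -0.0461, 0.0883]
tcp_rot: [0.707, 0.031, -0.706, 0.029]
contact_force: [-0.7, 0.4, -7.2]
opening: 0.313
```

play_rows(
  targets=[
    {"delta_pos": [0, 0, -0.0005], "delta_rot": [0, 0, 0], "claw": 20},
    {"delta_pos": [0, 0, -0.001], "delta_rot": [0, 0, 0], "claw": 20},
    {"delta_pos": [0, 0, -0.001], "delta_rot": [0, 0, 0], "claw": 20},
  ],
)

```text
time: 14.4
eef_pos: [0.6289, -0.046, 0.0871]
tcp_rot: [0.707, 0.031, -0.706, 0.029]
contact_force: [-0.3, 0.9, -7.4]
opening: 0.311
```

play_rows(
  targets=[
    {"delta_pos": [0, 0, -0.0004], "delta_rot": [0, 0, 0], "claw": 20},
    {"delta_pos": [0, 0, -0.0008], "delta_rot": [0, 0, 0], "claw": 20},
    {"delta_pos": [0, 0, -0.0008], "delta_rot": [0, 0, 0], "claw": 20},
  ],
)

```text
time: 14.65
eef_pos: [0.6292, -0.046, 0.0868]
tcp_rot: [0.707, 0.031, -0.706, 0.029]
contact_force: [-1.1, 1.2, -4.7]
opening: 0.312
```

play_rows(
  targets=[
    {"delta_pos": [0, 0, -0.0003], "delta_rot": [0, 0, 0], "claw": 20},
    {"delta_pos": [0, 0, -0.0006], "delta_rot": [0, 0, 0], "claw": 20},
    {"delta_pos": [0, 0, -0.0006], "delta_rot": [0, 0, 0], "claw": 20},
  ],
)

```text
time: 14.9
eef_pos: [0.6295, -0.046, 0.0868]
tcp_rot: [0.708, 0.031, -0.705, 0.029]
contact_force: [-0.9, 0.6, -2.3]
opening: 0.312
```

The weight touches down at the expected height and its load has mostly transferred. Now I'll release it and rise.

play_rows(
  targets=[
    {"delta_pos": [0, 0, -0.0003], "delta_rot": [0, 0, 0], "claw": 20},
    {"delta_pos": [0, 0, -0.0003], "delta_rot": [0, 0, 0], "claw": 29},
    {"delta_pos": [0, 0, -0.0003], "delta_rot": [0, 0, 0], "claw": 34},
    {"delta_pos": [0, 0, 0], "delta_rot": [0, 0, 0], "claw": 42},
    {"delta_pos": [0, 0, 0], "delta_rot": [0, 0, 0], "claw": 52},
    {"delta_pos": [0, 0, 0], "delta_rot": [0, 0, 0], "claw": 60},
    {"delta_pos": [0, 0, 0], "delta_rot": [0, 0, 0], "claw": 60},
    {"delta_pos": [0, 0, 0.005], "delta_rot": [0, 0, 0], "claw": 60},
    {"delta_pos": [0, 0, 0.02], "delta_rot": [0, 0, 0], "claw": 60},
    {"delta_pos": [0, 0, 0.05], "delta_rot": [0, 0, 0], "claw": 60},
    {"delta_pos": [0, 0, 0.085], "delta_rot": [0, 0, 0], "claw": 60},
    {"delta_pos": [-0.03, 0, 0.12], "delta_rot": [0, 0, 0], "claw": 60},
    {"delta_pos": [-0.05, 0, 0.12], "delta_rot": [0, 0, 0], "claw": 60},
    {"delta_pos": [-0.05, 0, 0.12], "delta_rot": [0, 0, 0], "claw": 60},
    {"delta_pos": [-0.05, 0, 0.12], "delta_rot": [0, 0, 0], "claw": 60},
  ],
)

```text
time: 16.15
eef_pos: [0.5792, -0.046, 0.2079]
tcp_rot: [0.708, 0.03, -0.705, 0.03]
contact_force: [0.0, 0.5, 0.9]
opening: 0.701
```

Run:
```python
from h import *
s=ctrl.get_state();c=ctrl.calibration("wrist");im=ctrl.read_camera("wrist"); cv2.imwrite("pics/w13.png",im)
print(s["eef_pos"].round(4),s["contact_force"].round(1),s["opening"]); print(bar(c,im,300))
h=im.shape[0]; a=im[0:300]
pa=proj(c,[.6404,.055,.009]).astype(int);pb=proj(c,[.6562,-.127,.009]).astype(int);print(pa,pb)
def crop(p):
    u,v=np.clip(p[0]-50,0,540),np.clip(p[1]-40,0,320); return cv2.resize(im[v:v+75,u:u+100],(400,300),interpolation=cv2.INTER_CUBIC)
cv2.imwrite("pics/fin.png",np.vstack([cv2.resize(a,(640,300)),cv2.resize(np.hstack([crop(pa),crop(pb)]),(640,240))]))
```

```text
[ 0.5792 -0.046   0.2079] [0.  0.5 0.9] 0.7013353246927146Traceback (most recent call last):
  File "<stdin>", line 3, in <module>
  File "h.py", line 23, in bar
    r=np.abs(np.polyval(k,Q[:,1])-Q[:,0])<1.5; k=np.polyfit(Q[r,1],Q[r,0],1); res.append(k)
                                                 ~~~~~~~~~~^^^^^^^^^^^^^^^^^
    raise TypeError("expected non-empty vector for x")
TypeError: expected non-empty vector for x
```

Run:
```python
from h import *
c=ctrl.calibration("wrist"); im=cv2.imread("pics/w13.png")
pa=proj(c,[.6404,.055,.009]).astype(int);pb=proj(c,[.6562,-.127,.009]).astype(int);print(pa,pb)
def crop(p):
    u,v=np.clip(p[0]-50,0,540),np.clip(p[1]-40,0,320); return cv2.resize(im[v:v+75,u:u+100],(320,240),interpolation=cv2.INTER_CUBIC)
cv2.imwrite("pics/fin.png",np.vstack([im[:300],np.hstack([crop(pa),crop(pb)])]))
```

```text
[208  96] [425  96]
```

View pics/fin.png

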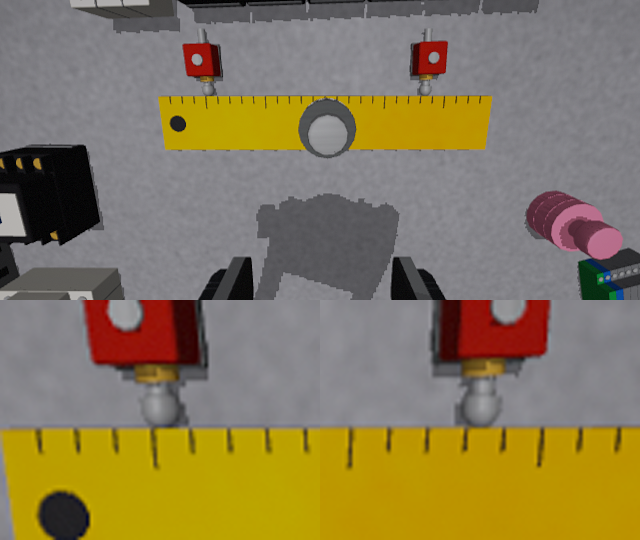

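The weight stands upright in the bar's middle (u=327; the bar spans 160–490), and both screw heads meet the edge alike. I'll make one numeric check for a gap.

Run:
```python
from h import *
im=cv2.imread("pics/w13.png")
for n,cs in (("A",(208,209,210)),("B",(424,425,426))):
    print(n); 
    for u in cs: print(u,[tuple(int(x) for x in im[v,u]) for v in range(89,99)])
for u in(250,380): print("bg",[tuple(int(x) for x in im[v,u]) for v in range(91,99)])
```

```text
A
208 [(141, 138, 138), (139, 137, 136), (135, 133, 132), (130, 128, 127), (123, 120, 120), (113, 108, 108), (95, 83, 82), (29, 145, 171), (0, 164, 191), (0, 163, 189)]
209 [(128, 125, 126), (128, 127, 126), (125, 124, 123), (121, 118, 118), (114, 111, 110), (103, 99, 98), (87, 73, 71), (16, 144, 169), (0, 163, 190), (0, 161, 187)]
210 [(121, 118, 118), (119, 118, 118), (116, 115, 115), (112, 111, 110), (103, 100, 101), (93, 88, 88), (67, 60, 62), (0, 142, 168), (0, 164, 190), (0, 162, 187)]
B
424 [(147, 145, 144), (146, 143, 143), (138, 135, 135), (130, 127, 128), (121, 117, 118), (108, 101, 100), (79, 87, 92), (0, 135, 172), (0, 151, 190), (0, 149, 188)]
425 [(163, 161, 160), (156, 153, 153), (144, 140, 141), (135, 133, 133), (126, 123, 123), (112, 106, 105), (82, 90, 96), (0, 136, 172), (0, 151, 190), (0, 148, 187)]
426 [(158, 155, 155), (152, 149, 149), (143, 142, 140), (136, 133, 134), (126, 123, 123), (111, 105, 104), (71, 85, 95), (0, 134, 171), (0, 151, 190), (0, 149, 187)]
bg [(140, 134, 136), (140, 135, 135), (139, 133, 134), (141, 133, 134), (126, 120, 123), (56, 150, 173), (0, 163, 190), (0, 160, 187)]
bg [(145, 139, 140), (142, 137, 138), (142, 136, 136), (145, 136, 136), (113, 127, 137), (24, 144, 176), (0, 153, 189), (0, 152, 188)]
```

No plate background shows between either head and the edge, so I'm handing the job in.

```bash
python3 -c "
from plant import ctrl
print(ctrl.sign_off(), ctrl.get_state()['time'])"
```

```text
the job is handed in; nothing more can be done
the job is handed in; nothing more can be done
```

The straightedge bears on both stop screws and the steel weight stands upright on its middle. The job is handed in, and the arm's clock read about 16 s after the last move.

- **Straightedge:** I slid it flat to the stops with the two fingertips. The final push was about 5 N in all, and the wrist moment put it about midway between the screws, so roughly 2.5 N each. Then I backed straight off.
- **Weight:** I gripped it by the knob (about 7 N in hand), carried it over and lowered it gently. It is within about 2 mm of the bar's middle along its length.
- **Last checks:** The final wrist picture shows both screw heads meeting the edge with no plate visible between them, which is good to about half a pixel (0.4 mm). The gripper was clear.
- **Not fully checked:** The contact force left after I released was not measured. The edge-fitting script failed on that last picture, so the final contact check is by pixels only. Repeated edge measurements before that agreed in angle and differed by about 1–2 mm in position, about the camera calibration's own error.
- **Other loose parts:** I did not measure their positions again. The moves stayed clear of them, and the ones visible in the last picture looked undisturbed.

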